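# Pack the street painter's jars away by size

## Task

Pack away the three lidded paint jars, each standing upright and none dropped: the large jar goes in the larger square tray, the medium jar in the smaller square tray, and the small jar in the pocket of the rack. For the rack, slide its gate fully open, set the small jar in the pocket, and slide the gate fully home over it again. Leave the open white pot standing where it is.

Things in the scene. Friction and masses are not known exactly. Their poses are not given: they have to be found in the camera images.
- small_jar: Paint jar with its black screw lid on: an upright straight glass cylinder full of blue paint with a paper label. The smallest of the three: 36 mm diameter, 54 mm high, about 90 g (varies by up to 40 %). Origin: centre of its underside, z up along the jar. Loose on the deck
- medium_jar: Paint jar with its black screw lid on: an upright straight glass cylinder full of blue paint with a paper label. The middle-sized one of the three: 46 mm diameter, 64 mm high, about 160 g (varies by up to 40 %). Origin: centre of its underside, z up along the jar. Loose on the deck
- large_jar: Paint jar with its black screw lid on: an upright straight glass cylinder full of blue paint with a paper label. The largest of the three: 56 mm diameter, 76 mm high, about 260 g (varies by up to 40 %). Origin: centre of its underside, z up along the jar. Loose on the deck
- medium_tray: The smaller of the two plain square black trays, open at the top, fixed: 70 x 70 mm outside, 62 x 62 mm inside, walls 4 mm thick and 22 mm high, floor 4 mm thick. Origin: centre of its underside; x and y along its walls
- large_tray: The larger of the two plain square black trays, open at the top, fixed: 92 x 92 mm outside, 84 x 84 mm inside, walls 4 mm thick and 22 mm high, floor 4 mm thick. Origin: centre of its underside; x and y along its walls
- rack: Fixed jar rack: a grey base plate 110 mm (its x) by 164 mm (its y), 4 mm thick, with a low rail 8 mm high along each long edge and one square black pocket, centred 40 mm from the middle towards its -y end. A bridge-shaped steel gate slides along its y over the pocket. Origin: centre of the base plate's underside, z up
- pocket (a point): Centre of the pocket's floor in the rack, 4 mm above the deck. Pocket: 64 x 64 mm outside, 56 x 56 mm inside, 18 mm high above the deck, open at the top when the gate is slid away. Axes as the rack's
- gate (a joint): Travel of the rack's gate in m: 0 is home (its centre right over the pocket, barring the jar from above), 0.085 is fully open, towards the rack's +y. The gate stays where it is left; sliding it takes about 2 N. It is a steel bridge 106 mm (x) by 40 mm (y): two legs that run on the rails, the cross plate's underside 66 mm and its top 71 mm above the deck, so that the small jar in the pocket passes under it with 8 mm to spare
- gate_grip (a point): Middle of the gate's handle, 86 mm above the deck: an upright black fin on top of the cross plate, 12 mm thick along the rack's y (the sliding direction), 44 mm long along the rack's x, 30 mm high (71 to 101 mm above the deck). It moves with the gate. Axes as the rack's
- rinse_pot: Bystander: an open white ceramic pot without a lid, 48 mm across the rim, 60 mm high, standing among the jars. Origin: centre of its underside
Mind the look-alikes: they are no part of the job. What is shaped like the large_jar but pink or yellow is not meant.

How it is judged:
By the outcome, as a careful person would: the job done as asked, in the order asked, and still so for the second after the job is handed in, with the robot touching nothing.
It also fails if it takes over 128 s, if anything falls off the work surface, if the arm or the gripper's body presses on something with over 40 N, if the wrist force passes 120 N, or if a joint passes its speed limit or range.

## Robot

A 7-joint arm with a two-finger parallel gripper is mounted at the origin on the work surface. World frame = base frame: x ahead of the robot, y to its left, z up, the work surface at z = 0. Lengths are in m, angles in rad, forces in N, time in s.
With the tool pointing down it reaches from about 0.4 to 0.85 m from the base axis. Payload 4.5 kg.
Tool frame: the origin (TCP) lies between the finger pads; the fingertips stand 11 mm ahead of it and the grasp point (between the pads) lies 8 mm behind it (r.nose_length is the distance from the TCP to the fingertips, in m); z points along the fingers, y is the line along which they close (so a half turn about z gives the same grasp; the last joint's range is limited). The gripper opens to 88 mm and grips with 3 to 60 N. Pads are 18 mm wide; open, the fingers measure 123 mm over their backs; the gripper's body (75 mm by 187 mm) begins 45 mm behind the grasp point.
Start: joints at [1.321, 0.689, -0.195, 1.565, 0.157, 0.902, -0.215], TCP at [0.175, -0.6, 0.25] pointing down, gripper open.
Joint ranges: [-3.01, 3.01], [-0.46, 2.08], [-1.47, 1.51], [0.13, 2.56], [-1, 4.14], [0.04, 2.09], [-2.66, 2.66]. Speed limits (rad/s): [2.57, 2.57, 3.14, 3.14, 3.14, 3.14, 3.14].

## Interface

Orientations are given as a unit quaternion [x, y, z, w].
In Python, from plant import get_state, snapshot, camera_model, r gives the robot as it stands.
- The arm moves only by the shell command python3 -m inch 'ROWS' [FORCE]. ROWS is text: rows parted by semicolons, each of 7 numbers parted by spaces: the opening, from -1 (shut) to 1 (fully open), then the shift along the tool's x, y, z in m, then the turn, a rotation vector about the tool's x, y, z in rad. A call has 1 to 20 rows; each row shifts and turns the commanded pose from where the row before left it, along the tool's axes as they then stand; what a row does not reach is not made up. A row lasts 1/12 s, in which the tool goes at most 41.7 mm and 7.16 degrees, less where a joint would pass 70% of its speed; a pose out of reach is approached as far as the arm can. A call is refused whole if a number of a shift passes 0.0417 or a number of a turn 0.125, either way. A call with a gripper value outside its range is refused whole. The fingers move at their own pace and stop on an object; FORCE is the grip in N (left out, the last holds). Time passes only in rows, so rows that do not move let the fingers close. It gives the time, the measured TCP pose, the force, the opening and the grip force at its end, in the units of the state.
- get_state(): the state, without advancing time (a new reading comes with each control period).
- snapshot(name): name is "scene" or "side" or "wrist"; returns (picture, depth): 480x640x3 uint8, red, green, blue; 480x640 float32, m along the optical axis (not along the pixel's ray), 0 where there is no reading.
- camera_model(name): a dict with "intrinsics" (3x3 intrinsics, pixels), "view" (4x4, takes a point from world to camera coordinates). Camera axes: x right, y down, z forward; pixel columns grow to the right and rows downward; lengths in m; the calibration is good to about 2 mm. A picture is of the moment at which its call begins: read the wrist's pose just before it. camera_model takes no time and is no camera call; for the wrist camera it gives the pose at the moment of the call.
- r.finish_job(): hands the job in; it is judged then, once.
The state is a dict: "clock": time; "q": joint angles; "qd": joint speeds; "joint_torque": joint torques, N m; "tool_pos": TCP position; "eef_rot": TCP orientation; "contact_force": force on the tool from outside, world axes, zero at the start; "moment": the same for the moment, N m; "opening": opening from 0.0 (shut) to 1.0 (fully open); "finger_force": force on a finger pad.
Only numpy, scipy, OpenCV 4.12 (cv2) and the standard library are available. Lean on these libraries where they do the work, as an engineer would, in place of code of your own. Each camera call takes 0.05 s, during which the arm holds its last target. There are 200 camera calls.

## Working session

There is one attempt and no reset: what is moved stays moved. The work goes in short steps, Python scripts to look and compute and a shell command to move; the robot and the scene stay as the last step left them, time stands still between calls to the robot, and variables do not carry over. Pictures are saved under pics/ and viewed, at most 14 in all, crops included, and the job is handed in when it is done.

```bash
ls; mkdir -p pics; python3 - <<'E'
from plant import *
import cv2,numpy as np
for n in("scene","side"):
    p,d=snapshot(n); cv2.imwrite(f"pics/{n}0.png",p[...,::-1]); np.save(f"pics/{n}0.npy",d)
    m=camera_model(n); print(n,np.round(m["intrinsics"],1).tolist(),np.round(m["view"],3).tolist())
s=get_state();print(s)
E
```

```text
pics
scene [[547.2, 0.0, 315.0], [0.0, 547.2, 242.7], [0.0, 0.0, 1.0]] [[0.039, 0.999, -0.022, 0.002], [0.693, -0.042, -0.72, -0.315], [-0.72, 0.013, -0.694, 1.713], [0.0, 0.0, 0.0, 1.0]]
side [[436.7, 0.0, 311.4], [0.0, 436.7, 241.6], [0.0, 0.0, 1.0]] [[-0.854, -0.52, 0.005, 0.439], [-0.396, 0.645, -0.653, 0.283], [0.336, -0.56, -0.757, 0.804], [0.0, 0.0, 0.0, 1.0]]
{'clock': 0.1, 'q': array([ 1.32081961,  0.68987839, -0.19452265,  1.56621741,  0.15731222,
        0.90247968, -0.21509103]), 'qd': array([ 0.00057188,  0.00036456,  0.00056933, -0.00105571,  0.00084058,
       -0.00128674,  0.0015971 ]), 'joint_torque': array([-3.47721987e-03, -5.28502679e+01, -1.27138160e+00, -1.53837758e+01,
       -5.25076361e-02,  1.97967260e-03,  4.57072997e-05]), 'tool_pos': array([ 0.17480046, -0.5995053 ,  0.24900986]), 'eef_rot': array([ 9.89943900e-01,  1.41458271e-01, -1.72857147e-04, -7.76501877e-04]), 'contact_force': array([ 0.83607873, -0.75704856,  0.00477658]), 'moment': array([ 0.00116274, -0.0438674 , -0.00833394]), 'finger_force': 0.0, 'opening': 0.9968750436225347}
```

View pics/scene0.png

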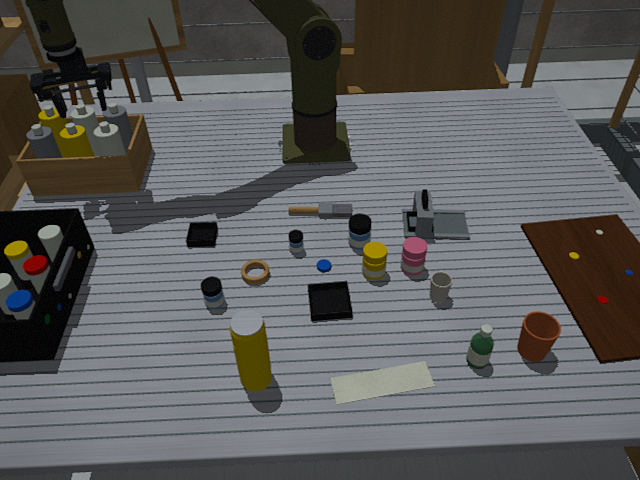

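View pics/side0.png

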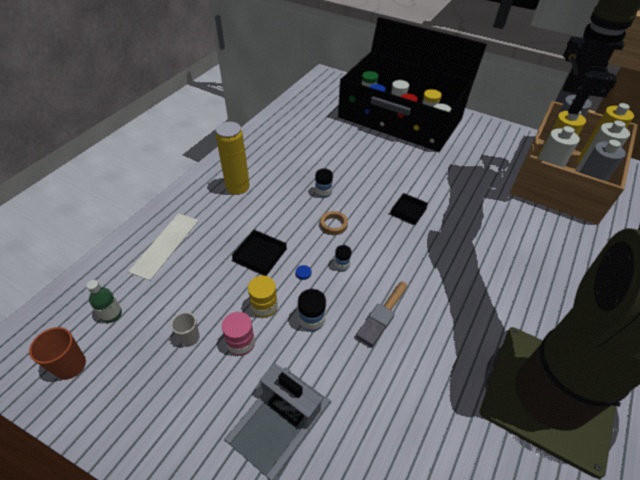

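The scene view shows the medium jar at (212,292), the small jar at (296,241), the large jar at (360,231) and the rack with its gate at (435,218). The large tray is at (330,300), the medium tray at (202,234) and the white pot at (440,288). The side view agrees.

```bash
cat > h.py <<'E'
from plant import *
import cv2,numpy as np
def cloud(n,d,m=None):
    m=m or camera_model(n);K=np.array(m["intrinsics"]);V=np.array(m["view"])
    v,u=np.mgrid[:480,:640];P=np.stack([(u-K[0,2])/K[0,0]*d,(v-K[1,2])/K[1,1]*d,d],-1)
    W=(P-V[:3,3])@V[:3,:3]; W[d<=0]=np.nan; return W
def near(W,c,r,lo,hi):
    p=W.reshape(-1,3);k=(np.hypot(p[:,0]-c[0],p[:,1]-c[1])<r)&(p[:,2]>lo)&(p[:,2]<hi);return p[k]
def rect(p):
    (c,s,a)=cv2.minAreaRect((p[:,:2]*1000).astype(np.float32));return np.round(c,1),np.round(s,1),round(a,1),len(p)
E
python3 - <<'E'
from h import *
D={n:np.load(f"pics/{n}0.npy") for n in("scene","side")}
W={n:cloud(n,D[n]) for n in D}
px={'small':(296,235,54),'medium':(211,285,64),'large':(360,222,76),'pot':(440,280,60),'yellow':(375,250,76),'pink':(414,246,76)}
for k,(u,v,h) in px.items():
    c=W["scene"][v,u];print(k,np.round(c,3))
    for n in W:
        p=near(W[n],c,.05,h/1000-.006,h/1000+.006)
        if len(p)>4:
            print('  ',n,rect(p),np.round(np.median(p[:,2]),4))
for k,(u,v,r) in {'ltray':(330,300,.08),'mtray':(202,234,.065)}.items():
    c=W["scene"][v,u];print(k,np.round(c,3))
    for n in W: print('  ',n,rect(near(W[n],c,r,.014,.027)))
c=W["scene"][225,453];print('rack',c)
c=W["scene"][217,435]
for n in W: print(n,'gate',rect(near(W[n],c,.12,.064,.076)),'fin',rect(near(W[n],c,.12,.085,.106)),'plate',rect(near(W[n],c,.13,.0025,.03)))
E
```

```text
small [ 0.481 -0.065  0.055]
   scene (array([475. , -67.6]), array([34.2, 36.5]), 58.9, 134) 0.0533
   side (array([470.8, -64.8]), array([33.3, 35.6]), 28.0, 174) 0.0533
medium [ 0.639 -0.255  0.063]
   scene (array([ 635.9, -257.2]), array([47.2, 45. ]), 43.2, 274) 0.0639
   side (array([ 630.1, -254.3]), array([46.4, 44.8]), 66.3, 192) 0.0637
large [0.463 0.092 0.073]
   scene (array([461.1,  90.2]), array([55.6, 55.7]), 26.0, 304) 0.0751
   side (array([456.5,  94.3]), array([52.8, 54.5]), 30.7, 566) 0.0755
pot [0.629 0.258 0.035]
   scene (array([647.3, 252.9]), array([46.3, 48.4]), 59.9, 126) 0.0584
   side (array([644., 256.]), array([46.1, 47.4]), 79.5, 169) 0.0586
yellow [0.563 0.116 0.074]
   scene (array([560.7, 115.5]), array([53.1, 59.1]), 84.4, 354) 0.0754
   side (array([558.2, 118.3]), array([53.9, 55.8]), 38.0, 535) 0.0754
pink [0.559 0.207 0.078]
   scene (array([552. , 209.3]), array([53.2, 56.8]), 80.1, 346) 0.0754
   side (array([548.5, 212.5]), array([54.8, 54. ]), 30.3, 643) 0.0754
ltray [0.648 0.008 0.006]
   scene (array([652.8,   4.3]), array([96.2, 92.1]), 3.0, 377)
   side (array([650. ,   7.4]), array([93.5, 94.5]), 3.3, 400)
mtray [ 0.403 -0.311  0.001]
   scene (array([ 413.3, -309.5]), array([70.8, 79.7]), 87.8, 235)
   side (array([ 411.4, -305.5]), array([74.7, 71.3]), 87.4, 248)
rack [0.41566907 0.33944664 0.00665039]
scene gate (array([400.2, 257.7]), array([ 40.6, 114.1]), 84.3, 361) fin (array([399.5, 257.3]), array([12.3, 45.2]), 85.5, 85) plate (array([373.2, 303.7]), array([253.5, 244.3]), 54.2, 1427)
side gate (array([397., 261.]), array([ 40.7, 106.3]), 84.7, 1167) fin (array([396.6, 261.4]), array([12.2, 44.4]), 83.5, 262) plate (array([390.5, 283.3]), array([254.1, 199.2]), 39.3, 3942)
```

```bash
cat >> h.py <<'E'
from scipy.spatial.transform import Rotation as Ro
def go(t,yaw):
    "tool-frame total shift (after finishing the turn / before the turn) and turn; yaw = tool x heading deg, tool down"
    s=get_state();R=Ro.from_quat(s["eef_rot"]);d=np.array(t)-s["tool_pos"]
    T=Ro.from_euler('z',yaw,degrees=True)*Ro.from_euler('x',180,degrees=True)
    rv=(R.inv()*T).as_rotvec()
    print("pos",np.round(s["tool_pos"],4),"yaw",round(np.degrees(np.arctan2(R.as_matrix()[1,0],R.as_matrix()[0,0])),1),"q7",round(s["q"][6],2))
    print("shift now-axes",np.round(R.inv().apply(d),4),"target-axes",np.round(T.inv().apply(d),4),"turn",np.round(rv,3),"rows",round(np.linalg.norm(d)/.0417,1),round(np.linalg.norm(rv)/.125,1))
E
python3 - <<'E'
from h import *
W={n:cloud(n,np.load(f"pics/{n}0.npy")) for n in("scene","side")}
P=np.concatenate([w.reshape(-1,3) for w in W.values()]);P=P[np.isfinite(P[:,0])]
for y0 in np.arange(-.7,.45,.05):   # max height map, mm, 5 cm cells
    row=[]
    for x0 in np.arange(.1,.9,.05):
        k=(P[:,0]>x0)&(P[:,0]<x0+.05)&(P[:,1]>y0)&(P[:,1]<y0+.05)
        row.append('%4d'%(P[k,2].max()*1000) if k.sum() else '   .')
    print('%.2f'%y0,*row)
m=camera_model("wrist");V=np.array(m["view"]);print(np.round(m["intrinsics"],0).tolist(),"cam pos",-V[:3,:3].T@V[:3,3],"axis",V[2,:3])
go((.633,-.256,.2),16)
E
```

```text
-0.70  190  348  347    4    4    5  133   97   97   97   98   98   98  132    7    4
-0.65  403  524  541    6    5    4  132   99   77   99   93   98   96  133    5    5
-0.60  470  526  536    5    5    6  133  133  133  134  133  132  134  133    6    5
-0.55  347  348  125    5    4    5    6    5    5    6    5    5    6    5    5    4
-0.50    4  346    5    5    5    5    6    4    6    5    6    6    7    4    5    6
-0.45    5    4    4    4    6    6    5    5    6    5    6    6    5    5    7    5
-0.40    5    5    6    6    5    5    5    7    5    6    5    5    4    5    5    6
-0.35    5    6    5    5    5   28   24   24    5    4    5    4    5    5    5    6
-0.30    6    5    7    5    4   24   25   25    5    4   67   68    6    5    7    5
-0.25    4    4    4    5    4    5    5    6    4   19   68   68    4    5    5    5
-0.20    6    5    5    6    4    6    4    5   23   22    4    5    3    4  189  188
-0.15   12    4    5    4    9    6    5    5   21   22    4    6    5    4  188  187
-0.10   14    5    6    4   22    4    5   57    5    5    4    4   
[... 486 characters left out ...]
75   78   81   62   62    5    5    6    5
0.25    5    4    6    3   72  104  103   73    6    5   63   62    5   71  113    5
0.30    4    7    4    5    9   12   11   12    5    4    5    5    4   70  113    5
0.35    5    5    4    6    5   11   11   11    4    5    5    5    5   86   88    4
0.40    4    4    4    3    4    7    4    4    4    9    4    4    4   88   87    4
[[333.0, 0.0, 319.0], [0.0, 333.0, 243.0], [0.0, 0.0, 1.0]] cam pos [ 0.23738309 -0.58055649  0.38497171] axis [-0.24727698 -0.07049936 -0.96637671]
pos [ 0.1748 -0.5995  0.249 ] yaw 16.3 q7 -0.22
shift now-axes [ 0.5361 -0.2014  0.0493] target-axes [ 0.5351 -0.2039  0.049 ] turn [-0.002  0.     0.005] rows 13.8 0.0
```

```bash
python3 -m inch '1 0 0 -0.04 0 0 0;1 0 0 -0.04 0 0 0;1 0.0357 -0.0134 0 0 0 0;1 0.0357 -0.0134 0 0 0 0;1 0.0357 -0.0134 0.005 0 0 0;1 0.0357 -0.0134 0.01 0 0 0;1 0.0357 -0.0134 0.01 0 0 0;1 0.0357 -0.0134 0.01 0 0 0;1 0.0357 -0.0134 0.01 0 0 0;1 0.0357 -0.0134 0.01 0 0 0;1 0.0357 -0.0134 0.01 0 0 0;1 0.0357 -0.0134 0.01 0 0 0;1 0.0357 -0.0134 0.01 0 0 0;1 0.0357 -0.0134 0.01 0 0 0;1 0.0357 -0.0134 0.01 0 0 0;1 0.0357 -0.0134 0.01 0 0 0;1 0.0357 -0.0134 0.01 0 0 0;1 0 0 0 0 0 0;1 0 0 0 0 0 0;1 0 0 0 0 0 0' 15
cat >> h.py <<'E'
def wrist(tag):
    m=camera_model("wrist");p,d=snapshot("wrist");cv2.imwrite(f"pics/{tag}.png",p[...,::-1]);return cloud("wrist",d,m)
E
python3 - <<'E'
from h import *
W=wrist("w1")
p=near(W,(.633,-.256),.045,.058,.07);print(rect(p),cv2.minEnclosingCircle((p[:,:2]*1000).astype(np.float32)),np.median(p[:,2]))
go((.633,-.256,.2),16)
E
```

```text
clock: 1.77
tool_pos: [0.632, -0.2576, 0.2041]
eef_rot: [0.99, 0.141, -0.001, 0.0]
contact_force: [-1.0, -0.8, -0.5]
opening: 0.997
finger_force: 0.0
(array([ 631.6, -253.8]), array([44.8, 45.3]), 16.2, 2211) ((631.115234375, -253.86941528320312), 22.931598663330078) 0.06491878190388206
pos [ 0.6316 -0.2587  0.2046] yaw 16.2 q7 -1.08
shift now-axes [ 0.0021 -0.0023  0.0045] target-axes [ 0.0021 -0.0023  0.0046] turn [0.001 0.002 0.003] rows 0.1 0.0
```

View pics/w1.png

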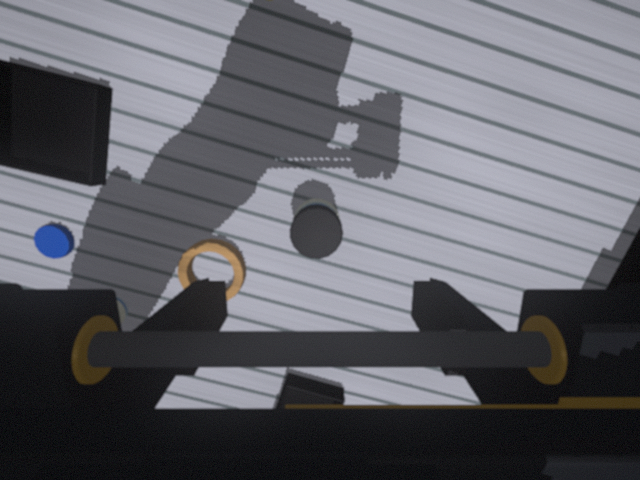

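The wrist view shows the medium jar's lid at (316,231), centred between the fingers, with the ring clear of them at (212,270).

```bash
python3 -c "
from h import *
go((.6315,-.254,.037),16.2)"
```

```text
pos [ 0.6316 -0.2587  0.2046] yaw 16.2 q7 -1.08
shift now-axes [ 0.0015 -0.0047  0.1675] target-axes [ 0.0012 -0.0046  0.1676] turn [ 0.001  0.002 -0.001] rows 4.0 0.0
```

```bash
python3 -m inch '1 0.0015 -0.0047 0.025 0 0 0;1 0 0 0.025 0 0 0;1 0 0 0.025 0 0 0;1 0 0 0.025 0 0 0;1 0 0 0.0225 0 0 0;1 0 0 0.0225 0 0 0;1 0 0 0.0225 0 0 0;1 0 0 0 0 0 0;-1 0 0 0 0 0 0;-1 0 0 0 0 0 0;-1 0 0 0 0 0 0;-1 0 0 0 0 0 0;-1 0 0 0 0 0 0;-1 0 0 0 0 0 0;-1 0 0 0 0 0 0;-1 0 0 0 0 0 0' 15
python3 -c "
from h import *
go((.4125,-.3075,.12),-2)"
```

```text
clock: 3.15
tool_pos: [0.6336, -0.2529, 0.0381]
eef_rot: [0.99, 0.141, 0.001, 0.001]
contact_force: [0.8, -1.1, 3.3]
opening: 0.517
finger_force: 15.0
pos [ 0.6336 -0.2529  0.0381] yaw 16.3 q7 -1.12
shift now-axes [-0.2275 -0.0094 -0.0822] target-axes [-0.2191  0.0623 -0.0819] turn [ 0.002 -0.001  0.319] rows 5.8 2.5
```

```bash
python3 -m inch '-1 0 0 -0.01 0 0 0;-1 0 0 -0.02 0 0 0;-1 0 0 -0.025 0 0 0;-1 0 0 -0.025 0 0 0;-1 -0.012 0 -0.02 0 0 0;-1 -0.0243 -0.001 0 0 0 0;-1 -0.0243 -0.001 0 0 0 0;-1 -0.0243 -0.001 0 0 0 0;-1 -0.0243 -0.001 0 0 0 0;-1 -0.0243 -0.001 0 0 0 0;-1 -0.0243 -0.001 0 0 0 0;-1 -0.0243 -0.001 0 0 0 0;-1 -0.0243 -0.001 0 0 0 0;-1 -0.0215 -0.0014 0 0 0 0;-1 0 0 0 0 0 0;-1 0 0 0 0 0 0;-1 0 0 0 0 0 0'
python3 - <<'E'
from h import *
W=wrist("w2")
p=near(W,(.4125,-.3075),.06,.014,.03);print(rect(p),p.min(0),p.max(0))
go((.4125,-.3075,.041),16.2)
E
```

```text
clock: 4.57
tool_pos: [0.4126, -0.3066, 0.1375]
eef_rot: [0.99, 0.142, 0.001, 0.0]
contact_force: [1.1, 0.4, -1.7]
opening: 0.517
finger_force: 15.0
(array([ 410.4, -306. ]), array([70.1, 69.9]), 88.3, 1434) [ 0.37631764 -0.34180946  0.01408641] [ 0.44625467 -0.26998199  0.02493785]
pos [ 0.4131 -0.3065  0.1375] yaw 16.3 q7 -0.97
shift now-axes [-0.001   0.0008  0.0965] target-axes [-0.0009  0.0008  0.0965] turn [ 0.    -0.002  0.002] rows 2.3 0.0
```

View pics/w2.png

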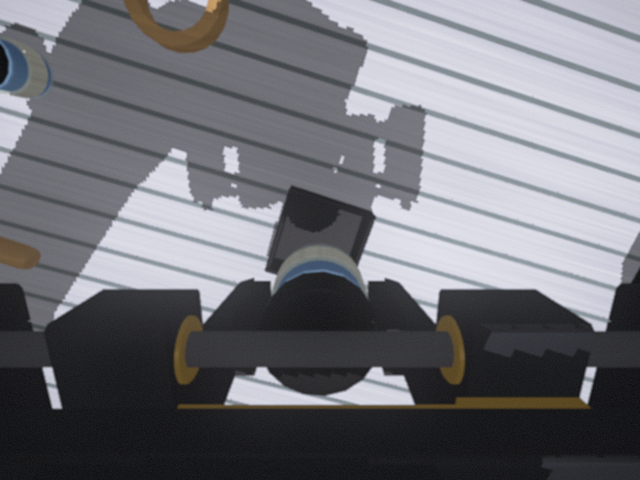

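The wrist view shows the held jar at (318,300) over the medium tray at (320,230), and the measured rect is exactly 70x70.

```bash
python3 -m inch '-1 -0.002 0 0.02 0 0 0;-1 0 0 0.02 0 0 0;-1 0 0 0.02 0 0 0;-1 0 0 0.015 0 0 0;-1 0 0 0.01 0 0 0;-1 0 0 0.006 0 0 0;-1 0 0 0.004 0 0 0;-1 0 0 0 0 0 0;-1 0 0 0 0 0 0'
python3 -c "
from h import *
go((.4,.26,.2),-5.5)"
```

```text
clock: 5.37
tool_pos: [0.4103, -0.3077, 0.0426]
eef_rot: [0.99, 0.142, 0.001, 0.0]
contact_force: [0.7, -1.0, -2.1]
opening: 0.517
finger_force: 15.0
pos [ 0.4103 -0.3077  0.0426] yaw 16.3 q7 -1.0
shift now-axes [ 0.1494 -0.5476 -0.1577] target-axes [-0.0646 -0.5641 -0.1574] turn [ 0.001 -0.001  0.38 ] rows 14.1 3.0
```

```bash
python3 -m inch '-1 0 0 0.0007 0 0 0;-1 0 0 0 0 0 0;0.6 0 0 0 0 0 0;0.6 0 0 0 0 0 0;0.6 0 0 0 0 0 0;0.6 0 0 0 0 0 0;0.6 0 0 -0.01 0 0 0;0.6 0 0 -0.03 0 0 0;0.6 0 0 -0.03 0 0 0;0.6 0 0 -0.03 0 0 0;0.6 0 0 -0.03 0 0 0;0.6 0 0 -0.03 0 0 0;1 0 0 0 0 0 0;1 0 0 0 0 0 0'
python3 - <<'E'
from h import *
W=wrist("w3")
p=near(W,(.4105,-.3075),.035,.06,.08);print(rect(p),np.median(p[:,2]))
go((.4,.26,.2),-5.5)
E
```

```text
clock: 6.53
tool_pos: [0.4103, -0.3081, 0.2036]
eef_rot: [0.99, 0.141, 0.002, 0.001]
contact_force: [0.2, 1.1, -0.5]
opening: 0.924
finger_force: 0.0
(array([ 407.4, -307.2]), array([45.1, 44.9]), 75.0, 2260) 0.0689124825666063
pos [ 0.4094 -0.3076  0.2022] yaw 16.3 q7 -0.94
shift now-axes [ 0.1498 -0.5476  0.0017] target-axes [-0.0638 -0.5641  0.0022] turn [ 0.001 -0.001  0.38 ] rows 13.6 3.0
```

View pics/w3.png

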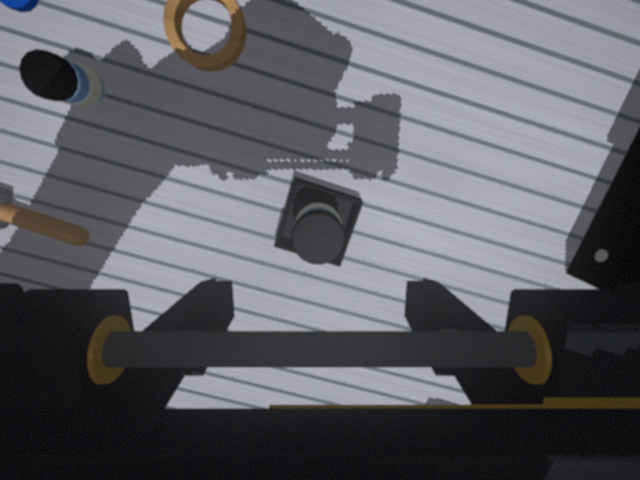

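The jar stands in the medium tray at (318,240), with its lid top at 69 mm. Next is the gate.

```bash
python3 -m inch '1 0.0173 -0.0325 0 0 0 0;1 0.0173 -0.0325 0 0 0 0;1 0.0173 -0.0325 0 0 0 0;1 0.0173 -0.0325 0 0 0 0;1 0.0173 -0.0325 0 0 0 0;1 0.0173 -0.0325 0 0 0 0;1 0.0173 -0.0325 0 0 0 0;1 0.0173 -0.0325 0 0 0 0;1 0.0014 -0.036 0 0 0 0;1 0.0014 -0.036 0 0 0 0;1 0.0014 -0.036 0 0 0 0;1 0.0014 -0.036 0 0 0 0;1 0.0014 -0.036 0 0 0 0;1 0.0014 -0.036 0 0 0 0;1 0.0014 -0.036 0 0 0 0;1 0.0014 -0.036 0 0 0 0;1 0 0 0 0 0 0.095;1 0 0 0 0 0 0.095;1 0 0 0 0 0 0.095;1 0 0 0 0 0 0.095'
python3 -m inch '1 0 0 0 0 0 0;1 0 0 0 0 0 0;1 0 0 0 0 0 0'
python3 - <<'E'
from h import *
W=wrist("w4")
p=near(W,(.399,.26),.09,.064,.078);print('gate',rect(p))
p=near(W,(.399,.26),.09,.09,.108);print('fin',rect(p),np.median(p[:,2]))
p=near(W,(.399,.30),.2,.002,.016);print('z',np.nanmedian(p[:,2]))
go((.399,.26,.078),-5.5)
E
```

```text
clock: 8.25
tool_pos: [0.3987, 0.26, 0.2001]
eef_rot: [0.999, -0.05, -0.001, 0.001]
contact_force: [0.8, -0.5, 0.0]
opening: 1.001
finger_force: 0.0
clock: 8.5
tool_pos: [0.3993, 0.2601, 0.2008]
eef_rot: [0.999, -0.047, -0.001, 0.001]
contact_force: [-0.5, 0.1, -1.0]
opening: 1.001
finger_force: 0.0
gate (array([396.3, 262. ]), array([ 40. , 105.6]), 84.5, 5066)
fin (array([396.3, 262. ]), array([11.4, 44.1]), 84.7, 946) 0.10176355123794788
z 0.003754036162402428
pos [0.3995 0.2602 0.201 ] yaw -5.4 q7 -2.25
shift now-axes [-4.00e-04  1.00e-04  1.23e-01] target-axes [-0.0005  0.0002  0.123 ] turn [0.001 0.001 0.002] rows 3.0 0.0
```

View pics/w4.png

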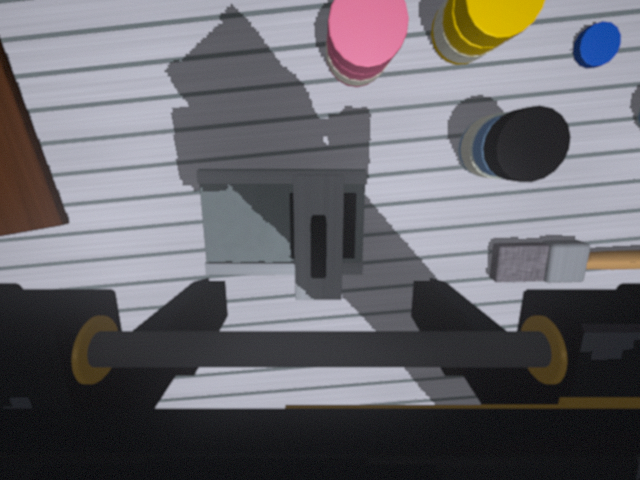

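The gate is at home, with its fin at (318,245) and the pocket showing on both sides. The fingertips must stay above the cross plate at 71 mm, so I'll grip with the TCP at 86 mm.

```bash
python3 -m inch '1 -0.0034 -0.0015 0.025 0 0 0;1 0 0 0.025 0 0 0;1 0 0 0.025 0 0 0;1 0 0 0.025 0 0 0;1 0 0 0.015 0 0 0;1 0 0 0 0 0 0;-1 0 0 0 0 0 0;-1 0 0 0 0 0 0;-1 0 0 0 0 0 0;-1 0 0 0 0 0 0;-1 0 0 0 0 0 0;-1 0 0 0 0 0 0;-1 0 0 0 0 0 0;-1 0 0 0 0 0 0;-1 0 0 0 0 0 0;-1 0 0 0 0 0 0;-1 0 0 0 0 0 0;-1 0 0 0 0 0 0' 25
```

```text
clock: 10.05
tool_pos: [0.3965, 0.262, 0.0865]
eef_rot: [0.999, -0.048, -0.0, 0.0]
contact_force: [0.1, 0.2, 0.6]
opening: 0.135
finger_force: 25.0
```

```bash
python3 -m inch '-1 0 -0.01 0 0 0 0;-1 0 -0.01 0 0 0 0;-1 0 -0.01 0 0 0 0;-1 0 -0.01 0 0 0 0;-1 0 -0.01 0 0 0 0;-1 0 -0.01 0 0 0 0;-1 0 -0.01 0 0 0 0;-1 0 -0.01 0 0 0 0;-1 0 -0.005 0 0 0 0;-1 0 0 0 0 0 0;-1 0 0 0 0 0 0'
python3 -m inch '-1 0 -0.001 0 0 0 0;-1 0 -0.001 0 0 0 0;-1 0 0 0 0 0 0;-1 0 0 0 0 0 0'
```

```text
clock: 10.97
tool_pos: [0.4041, 0.3417, 0.0864]
eef_rot: [0.999, -0.05, -0.001, 0.005]
contact_force: [-0.3, -12.1, 7.5]
opening: 0.137
finger_force: 25.1
clock: 11.3
tool_pos: [0.4041, 0.3418, 0.0864]
eef_rot: [0.999, -0.05, -0.002, 0.006]
contact_force: [-0.8, -15.2, 9.4]
opening: 0.143
finger_force: 25.1
```

```bash
python3 -m inch '-1 0 0.004 0 0 0 0;-1 0 0 0 0 0 0;0 0 0 0 0 0 0;0.3 0 0 0 0 0 0;0.5 0 0 0 0 0 0;0.5 0 0 0 0 0 0;0.5 0 0 0 0 0 0;0.5 0 0 -0.03 0 0 0;0.5 0 0 -0.03 0 0 0;1 0 0.02 -0.03 0 0 0;1 0 0.03 -0.03 0 0 0;1 0 0.03 0 0 0 0;1 0 0 0 0 0 0;1 0 0 0 0 0 0;1 0 0 0 0 0 0'
python3 - <<'E'
from h import *
W=wrist("w5");np.save("pics/w5.npy",W)
p=near(W,(.404,.343),.09,.064,.078);print('gate',rect(p))
p=near(W,(.404,.343),.09,.09,.108);print('fin',rect(p))
p=near(W,(.397,.262),.047,.0125,.022);print('pocket walls',rect(p))
p=near(W,(.40,.30),.12,.003,.022);print('rack',rect(p))
go((.473,-.066,.2),16)
E
```

```text
clock: 12.55
tool_pos: [0.397, 0.2668, 0.2059]
eef_rot: [0.999, -0.048, 0.0, -0.001]
contact_force: [-0.5, -0.2, 0.7]
opening: 1.0
finger_force: 0.0
gate (array([403.9, 342.4]), array([ 40.3, 105.9]), 84.4, 4436)
fin (array([403.9, 342.4]), array([12.7, 43.9]), 84.1, 1118)
pocket walls (array([395.7, 258. ]), array([64.1, 64.4]), 84.4, 1165)
rack (array([408.8, 294.3]), array([235.1, 213.1]), 54.3, 12467)
pos [0.3969 0.2672 0.2057] yaw -5.4 q7 -2.24
shift now-axes [0.1073 0.3245 0.0054] target-axes [-0.0187  0.3413  0.0057] turn [-0.001 -0.    -0.374] rows 8.2 3.0
```

View pics/w5.png

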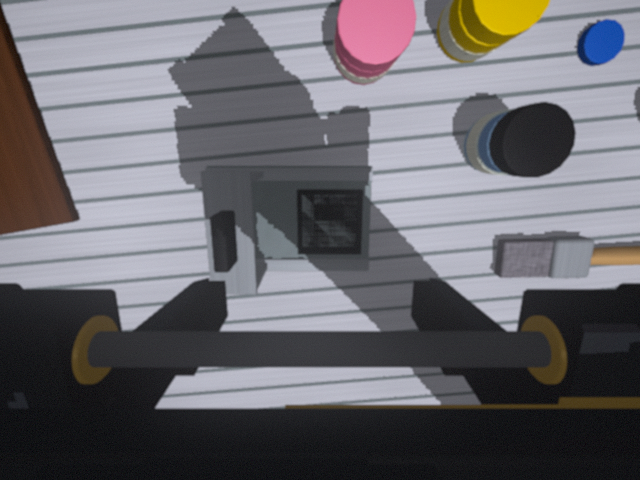

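The pocket is at (330,222), and the gate is 84.8 mm from it at (232,240), so it is fully open. It had started about 4 mm short of home. Now the small jar.

```bash
python3 -m inch '1 0 0 0 0 0 -0.121;1 0 0 0 0 0 -0.121;1 0 0 0 0 0 -0.121;1 0 0 0 0 0 -0.121;1 0 0 0 0 0 -0.121;1 0 0 0 0 0 -0.121;1 0 0 0 0 0 -0.121;1 0 0 0 0 0 -0.121;1 0 0 0 0 0 -0.121;1 0 0 0 0 0 -0.121;1 0 0 0 0 0 -0.121;1 0 0 0 0 0 -0.121;1 0 0 0 0 0 -0.118;1 0 0 0 0 0 0;1 0 0 0 0 0 0'
python3 -c "
from h import *
go((.473,-.066,.2),84.5)"
```

```text
clock: 13.85
tool_pos: [0.3967, 0.2668, 0.2054]
eef_rot: [0.741, 0.671, -0.0, -0.001]
contact_force: [-0.7, -0.2, 0.8]
opening: 0.999
finger_force: 0.0
pos [0.3967 0.2668 0.2054] yaw 84.3 q7 -1.18
shift now-axes [-0.3236  0.1089  0.0051] target-axes [-0.3239  0.1078  0.0054] turn [-0.001 -0.001 -0.003] rows 8.2 0.0
```

```bash
python3 -m inch '1 -0.0324 0.0109 0 0 0 0;1 -0.0324 0.0109 0 0 0 0;1 -0.0324 0.0109 0 0 0 0;1 -0.0324 0.0109 0 0 0 0;1 -0.0324 0.0109 0 0 0 0;1 -0.0324 0.0109 0 0 0 0;1 -0.0324 0.0109 0 0 0 0;1 -0.0324 0.0109 0 0 0 0;0.4 -0.0324 0.0109 0 0 0 0;0.4 -0.032 0.0109 0.005 0 0 0;0.4 0 0 0 0 0 0;0.4 0 0 0 0 0 0;0.4 0 0 0 0 0 0'
python3 - <<'E'
from h import *
W=wrist("w6")
p=near(W,(.473,-.066),.04,.046,.062);print(rect(p),np.median(p[:,2]))
c=rect(p)[0]/1000
go((c[0],c[1],.034),84.3)
E
```

```text
clock: 14.93
tool_pos: [0.4741, -0.0659, 0.2008]
eef_rot: [0.741, 0.672, 0.0, -0.0]
contact_force: [0.4, 1.6, -0.2]
opening: 0.7
finger_force: 0.0
(array([470.9, -64.7]), array([35. , 34.9]), 6.5, 1298) 0.054966606001490795
pos [ 0.4741 -0.0652  0.201 ] yaw 84.5 q7 -0.52
shift now-axes [ 0.     -0.0032  0.167 ] target-axes [ 0.0002 -0.0032  0.167 ] turn [-0.    -0.001  0.003] rows 4.0 0.0
```

View pics/w6.png

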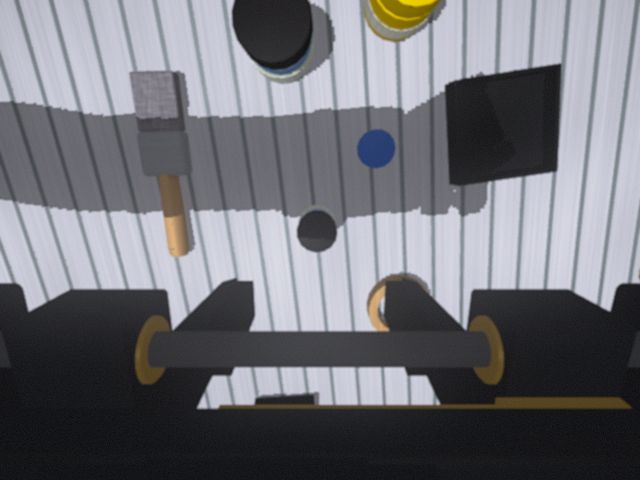

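The small jar's lid is at (317,230), roughly centred between the fingers. The brush at (170,160) and the ring at (398,303) are clear.

```bash
python3 -m inch '0.4 0 -0.002 0.025 0 0 0;0.4 0 0 0.025 0 0 0;0.4 0 0 0.025 0 0 0;0.4 0 0 0.025 0 0 0;0.4 0 0 0.0225 0 0 0;0.4 0 0 0.0225 0 0 0;0.4 0 0 0.0225 0 0 0;0.4 0 0 0 0 0 0;-1 0 0 0 0 0 0;-1 0 0 0 0 0 0;-1 0 0 0 0 0 0;-1 0 0 0 0 0 0;-1 0 0 0 0 0 0;-1 0 0 0 0 0 0;-1 0 0 0 0 0 0' 12
python3 -c "
from h import *
go((.3965,.2585,.155),84.5)"
```

```text
clock: 16.23
tool_pos: [0.4727, -0.0667, 0.0347]
eef_rot: [0.741, 0.672, 0.001, 0.001]
contact_force: [-1.2, 0.6, 8.2]
opening: 0.401
finger_force: 12.0
pos [ 0.4727 -0.0667  0.0347] yaw 84.4 q7 -0.73
shift now-axes [ 0.3163 -0.1072 -0.1204] target-axes [ 0.3164 -0.107  -0.1203] turn [ 0.002 -0.    -0.001] rows 8.5 0.0
```

```bash
python3 -m inch '-1 0 0 -0.01 0 0 0;-1 0 0 -0.025 0 0 0;-1 0 0 -0.03 0 0 0;-1 0 0 -0.03 0 0 0;-1 0.01 0 -0.0255 0 0 0;-1 0.0278 -0.0097 0 0 0 0;-1 0.0278 -0.0097 0 0 0 0;-1 0.0278 -0.0097 0 0 0 0;-1 0.0278 -0.0097 0 0 0 0;-1 0.0278 -0.0097 0 0 0 0;-1 0.0278 -0.0097 0 0 0 0;-1 0.0278 -0.0097 0 0 0 0;-1 0.0278 -0.0097 0 0 0 0;-1 0.0278 -0.0097 0 0 0 0;-1 0.0278 -0.0097 0 0 0 0;-1 0.028 -0.01 0 0 0 0;-1 0 0 0 0 0 0;-1 0 0 0 0 0 0;-1 0 0 0 0 0 0'
python3 -c "
from h import *
W=wrist('w7')
print(rect(near(W,(.396,.2585),.047,.0125,.022)))
go((.3965,.2585,.039),84.5)"
```

```text
clock: 17.82
tool_pos: [0.3961, 0.2572, 0.1541]
eef_rot: [0.741, 0.672, -0.0, 0.0]
contact_force: [-0.7, -0.6, -0.4]
opening: 0.408
finger_force: 12.0
(array([395.4, 257.4]), array([64.3, 64.1]), 84.4, 1245)
pos [0.3963 0.2566 0.1541] yaw 84.3 q7 -1.2
shift now-axes [ 0.0021 -0.      0.1151] target-axes [ 0.0019 -0.      0.1151] turn [ 0.     0.002 -0.003] rows 2.8 0.0
```

View pics/w7.png

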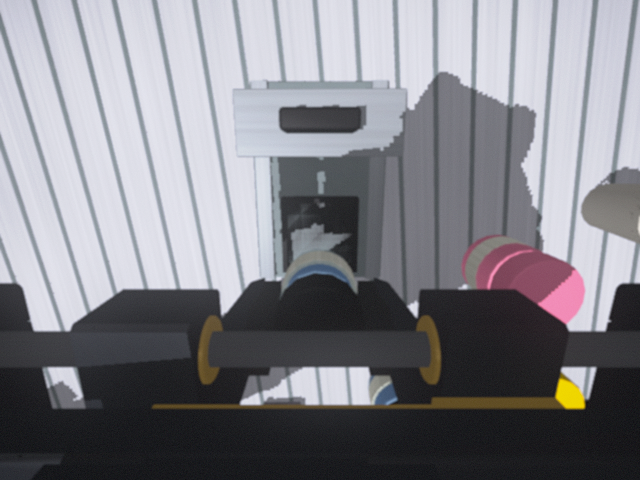

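The jar is held at (318,285) over the pocket at (320,230), with the gate clear beyond at (320,120).

```bash
python3 -m inch '-1 0.001 0 0.02 0 0 0;-1 0 0 0.025 0 0 0;-1 0 0 0.025 0 0 0;-1 0 0 0.02 0 0 0;-1 0 0 0.012 0 0 0;-1 0 0 0.008 0 0 0;-1 0 0 0.005 0 0 0;-1 0 0 0 0 0 0;-1 0 0 0 0 0 0;-1 0 0 0 0 0 0'
```

```text
clock: 18.7
tool_pos: [0.3967, 0.2591, 0.0395]
eef_rot: [0.741, 0.672, 0.001, 0.0]
contact_force: [-0.1, 0.0, -0.1]
opening: 0.404
finger_force: 12.0
```

Release, rise, then turn the tool for the gate.

```bash
python3 -m inch '-1 0 0 0.0005 0 0 0;-1 0 0 0 0 0 0;0.2 0 0 0 0 0 0;0.2 0 0 0 0 0 0;0.2 0 0 0 0 0 0;0.2 0 0 0 0 0 0;0.2 0 0 -0.01 0 0 0;0.2 0 0 -0.03 0 0 0;0.2 0 0 -0.03 0 0 0;0.2 0 0 -0.03 0 0 0;0.2 0 0 -0.03 0 0 0;0.2 0 0 -0.03 0 0 0;0.2 0 0 0 0 0 0;0.2 0 0 0 0 0 0'
python3 -c "
from h import *
W=wrist('w8')
p=near(W,(.397,.2585),.035,.046,.07);print(rect(p),np.median(p[:,2]))"
python3 -m inch '1 0 0 0 0 0 0.121;1 0 0 0 0 0 0.121;1 0 0 0 0 0 0.121;1 0 0 0 0 0 0.121;1 0 0 0 0 0 0.121;1 0 0 0 0 0 0.121;1 0 0 0 0 0 0.121;1 0 0 0 0 0 0.121;1 0 0 0 0 0 0.121;1 0 0 0 0 0 0.121;1 0 0 0 0 0 0.121;1 0 0 0 0 0 0.121;1 0 0 0 0 0 0.118;1 0 0 0 0 0 0;1 0 0 0 0 0 0'
python3 -c "
from h import *
W=wrist('w9')
p=near(W,(.397,.2585),.035,.046,.07);print(rect(p),np.median(p[:,2]))
p=near(W,(.404,.343),.09,.09,.108);print('fin',rect(p))
go((.404,.343,.0865),-5.5)"
```

```text
clock: 19.87
tool_pos: [0.397, 0.2596, 0.1998]
eef_rot: [0.741, 0.672, 0.002, 0.0]
contact_force: [0.4, 0.1, -0.1]
opening: 0.602
finger_force: 0.0
(array([395.6, 261. ]), array([34.8, 35.3]), 82.2, 1369) 0.05892865503565989
clock: 21.17
tool_pos: [0.3956, 0.2588, 0.1973]
eef_rot: [0.999, -0.046, -0.001, 0.001]
contact_force: [-0.0, -0.4, 0.1]
opening: 1.0
finger_force: 0.0
(array([396. , 261.3]), array([34.9, 34.9]), 1.8, 1397) 0.05888992655421594
fin (array([403.8, 342.5]), array([13.1, 44.3]), 84.3, 1230)
pos [0.3957 0.2588 0.1975] yaw -5.3 q7 -2.22
shift now-axes [ 0.0006 -0.0848  0.1109] target-axes [ 0.0002 -0.0846  0.111 ] turn [0.002 0.001 0.003] rows 3.3 0.0
```

View pics/w9.png

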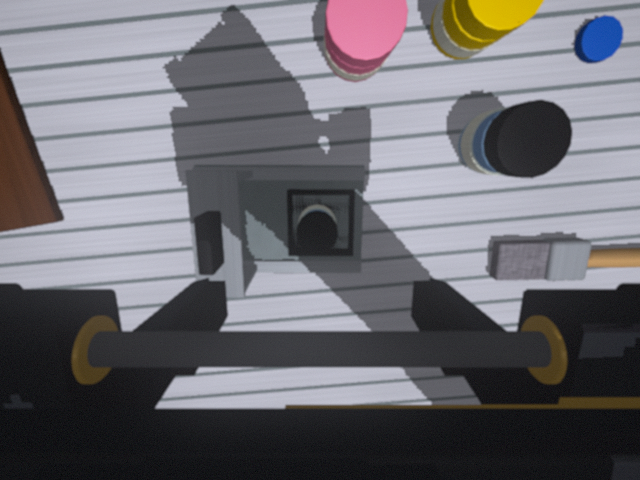

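The small jar stands in the pocket at (318,230), with its lid top at 59 mm. Now the gate.

```bash
python3 -m inch '1 0.0003 -0.028 0 0 0 0;1 0 -0.028 0 0 0 0;1 0 -0.028 0 0 0 0;1 0 0 0.025 0 0 0;1 0 0 0.025 0 0 0;1 0 0 0.025 0 0 0;1 0 0 0.02 0 0 0;1 0 0 0.0155 0 0 0;1 0 0 0 0 0 0;-1 0 0 0 0 0 0;-1 0 0 0 0 0 0;-1 0 0 0 0 0 0;-1 0 0 0 0 0 0;-1 0 0 0 0 0 0;-1 0 0 0 0 0 0;-1 0 0 0 0 0 0;-1 0 0 0 0 0 0;-1 0 0 0 0 0 0;-1 0 0 0 0 0 0;-1 0 0 0 0 0 0' 25
python3 -m inch '-1 0 0.01 0 0 0 0;-1 0 0.01 0 0 0 0;-1 0 0.01 0 0 0 0;-1 0 0.01 0 0 0 0;-1 0 0.01 0 0 0 0;-1 0 0.01 0 0 0 0;-1 0 0.01 0 0 0 0;-1 0 0.01 0 0 0 0;-1 0 0.004 0 0 0 0;-1 0 0 0 0 0 0;-1 0 0 0 0 0 0'
```

```text
clock: 22.88
tool_pos: [0.4046, 0.3428, 0.0879]
eef_rot: [0.999, -0.048, -0.0, 0.0]
contact_force: [0.2, -0.1, 0.1]
opening: 0.193
finger_force: 0.0
clock: 23.8
tool_pos: [0.3964, 0.2579, 0.0879]
eef_rot: [0.999, -0.049, -0.0, 0.001]
contact_force: [0.9, -1.2, -0.0]
opening: 0.138
finger_force: 25.0
```

```bash
python3 -m inch '-1 0 0.0015 0 0 0 0;-1 0 0.0015 0 0 0 0;-1 0 0 0 0 0 0;-1 0 0 0 0 0 0'
```

```text
clock: 24.13
tool_pos: [0.3963, 0.2568, 0.088]
eef_rot: [0.999, -0.048, 0.0, -0.0]
contact_force: [-0.4, 1.6, -1.2]
opening: 0.133
finger_force: 25.0
```

```bash
python3 -m inch '-1 0 0.0015 0 0 0 0;-1 0 0.0015 0 0 0 0;-1 0 0 0 0 0 0;-1 0 0 0 0 0 0'
```

```text
clock: 24.47
tool_pos: [0.3963, 0.2567, 0.088]
eef_rot: [0.999, -0.047, 0.001, -0.002]
contact_force: [-1.4, 7.9, -4.5]
opening: 0.132
finger_force: 25.0
```

```bash
python3 -m inch '-1 0 -0.002 0 0 0 0;-1 0 0 0 0 0 0;-0.4 0 0 0 0 0 0;0 0 0 0 0 0 0;0.3 0 0 0 0 0 0;0.3 0 0 0 0 0 0;0.3 0 0 0 0 0 0;0.3 0 0 -0.03 0 0 0;0.3 0 0 -0.03 0 0 0;0.3 0 0 -0.03 0 0 0;1 0 0 -0.03 0 0 0;1 0 0 0 0 0 0;1 0 0 0 0 0 0'
python3 -c "
from h import *
W=wrist('w10')
p=near(W,(.396,.258),.09,.064,.078);print('gate',rect(p))
p=near(W,(.396,.258),.09,.09,.108);print('fin',rect(p))
p=near(W,(.396,.258),.047,.0125,.022);print('pocket',rect(p))
p=near(W,(.459,.092),.04,.068,.084);print('large',rect(p))
go((.459,.092,.2),-5.5)"
```

```text
clock: 25.55
tool_pos: [0.3969, 0.2555, 0.2093]
eef_rot: [0.999, -0.048, 0.001, -0.001]
contact_force: [-0.5, 0.0, -0.3]
opening: 0.852
finger_force: 0.0
gate (array([395.6, 257.9]), array([ 40. , 105.6]), 84.6, 4833)
fin (array([396. , 257.6]), array([11.5, 43.6]), 84.3, 878)
pocket (array([395.9, 258. ]), array([64.1, 63.5]), 84.6, 644)
large (array([455.9,  94.7]), array([55.4, 55.3]), 48.3, 4478)
pos [0.3961 0.255  0.2081] yaw -5.5 q7 -2.23
shift now-axes [0.0783 0.1562 0.0081] target-axes [0.0782 0.1562 0.0081] turn [-0.    -0.001 -0.   ] rows 4.2 0.0
```

The gate is home, its centre matching the pocket's to within 0.5 mm. Next is the large jar.

```bash
python3 -m inch '1 0.0153 0.0311 0 0 0 0;1 0.0153 0.0311 0 0 0 0;1 0.0153 0.0311 0 0 0 0;1 0.0153 0.0311 0 0 0 0;1 0.0153 0.0311 0 0 0 0;1 0 0 0.025 0 0 0;1 0 0 0.025 0 0 0;1 0 0 0.025 0 0 0;1 0 0 0.025 0 0 0;1 0 0 0.025 0 0 0;1 0 0 0.0205 0 0 0;1 0 0 0.0205 0 0 0;1 0 0 0 0 0 0;-1 0 0 0 0 0 0;-1 0 0 0 0 0 0;-1 0 0 0 0 0 0;-1 0 0 0 0 0 0;-1 0 0 0 0 0 0;-1 0 0 0 0 0 0;-1 0 0 0 0 0 0' 20
python3 -c "
from h import *
go((.651,.0055,.155),-5.5)"
```

```text
clock: 27.27
tool_pos: [0.4578, 0.0931, 0.0428]
eef_rot: [0.999, -0.048, 0.001, -0.0]
contact_force: [-0.0, -0.6, 6.8]
opening: 0.628
finger_force: 20.0
pos [0.4578 0.0931 0.0428] yaw -5.5 q7 -1.91
shift now-axes [ 0.2009  0.0686 -0.1119] target-axes [ 0.2007  0.0687 -0.1122] turn [-0.    -0.002 -0.   ] rows 5.8 0.0
```

```bash
python3 -m inch '-1 0 0 -0.01 0 0 0;-1 0 0 -0.022 0 0 0;-1 0 0 -0.03 0 0 0;-1 0 0 -0.03 0 0 0;-1 0 0 -0.02 0 0 0;-1 0.0223 0.0076 0 0 0 0;-1 0.0223 0.0076 0 0 0 0;-1 0.0223 0.0076 0 0 0 0;-1 0.0223 0.0076 0 0 0 0;-1 0.0223 0.0076 0 0 0 0;-1 0.0223 0.0076 0 0 0 0;-1 0.0223 0.0076 0 0 0 0;-1 0.0223 0.0076 0 0 0 0;-1 0.0223 0.0076 0 0 0 0;-1 0 0 0 0 0 0;-1 0 0 0 0 0 0;-1 0 0 0 0 0 0'
python3 -c "
from h import *
W=wrist('w11')
p=near(W,(.651,.0055),.08,.014,.03);print(rect(p),p.min(0),p.max(0))
go((.651,.0055,.0475),-5.5)"
```

```text
clock: 28.68
tool_pos: [0.649, 0.0062, 0.1537]
eef_rot: [0.999, -0.048, -0.001, -0.0]
contact_force: [0.3, -0.1, -3.0]
opening: 0.632
finger_force: 20.0
(array([649.8,   8.2]), array([91.5, 92.3]), 2.8, 1743) [ 0.6062951  -0.03984974  0.01403326] [0.69752139 0.05591648 0.02501081]
pos [0.6489 0.0066 0.1538] yaw -5.5 q7 -1.73
shift now-axes [0.0025 0.0009 0.1063] target-axes [0.0022 0.0009 0.1063] turn [-0.     0.003  0.001] rows 2.5 0.0
```

View pics/w11.png

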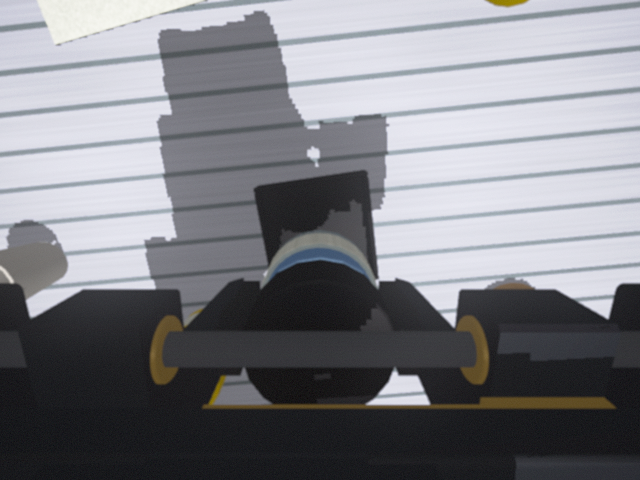

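The large jar is held at (318,320) over the large tray at (315,220), measured at 92x92 and aligned to within 2 mm.

```bash
python3 -m inch '-1 0.001 -0.0005 0.02 0 0 0;-1 0 0 0.025 0 0 0;-1 0 0 0.02 0 0 0;-1 0 0 0.015 0 0 0;-1 0 0 0.012 0 0 0;-1 0 0 0.008 0 0 0;-1 0 0 0.004 0 0 0;-1 0 0 0.002 0 0 0;-1 0 0 0 0 0 0;-1 0 0 0 0 0 0'
```

```text
clock: 29.57
tool_pos: [0.6522, 0.0061, 0.0488]
eef_rot: [0.999, -0.048, 0.001, -0.0]
contact_force: [0.2, 0.0, -2.6]
opening: 0.632
finger_force: 20.0
```

Still carrying, about 2 mm up, so ease down and release.

```bash
python3 -m inch '-1 0 0 0.001 0 0 0;-1 0 0 0.0008 0 0 0;-1 0 0 0 0 0 0;-1 0 0 0 0 0 0;0.7 0 0 0 0 0 0;0.7 0 0 0 0 0 0;0.7 0 0 0 0 0 0;0.7 0 0 0 0 0 0;0.7 0 0 -0.01 0 0 0;0.7 0 0 -0.03 0 0 0;0.7 0 0 -0.03 0 0 0;0.7 0 0 -0.03 0 0 0;0.7 0 0 -0.03 0 0 0;0.7 0 0 -0.03 0 0 0;0.7 0 0 -0.03 0 0 0;0.7 0 0 -0.03 0 0 0;0.7 0 0 0 0 0 0;0.7 0 0 0 0 0 0;0.7 0 0 0 0 0 0'
python3 - <<'E'
from h import *
ims=[]
W=wrist('w12');p=near(W,(.651,.006),.04,.07,.09);print('L',rect(p),np.median(p[:,2]))
for n in("side",):
    p,d=snapshot(n);cv2.imwrite(f"pics/{n}1.png",p[...,::-1]);W=cloud(n,d)
    for k,c,z in(('L',(.651,.006),.08),('M',(.410,-.3075),.068),('pot',(.645,.255),.06),('gate',(.397,.26),.0710)):
        q=near(W,c,.06,z-.005,z+.005);print(k,rect(q) if len(q)>4 else len(q),np.median(q[:,2]))
E
```

```text
clock: 31.15
tool_pos: [0.651, 0.0061, 0.2661]
eef_rot: [0.999, -0.048, -0.0, 0.0]
contact_force: [0.4, -0.3, -0.7]
opening: 0.845
finger_force: 0.0
L (array([650.7,   7.2]), array([54.4, 55.3]), 83.8, 2462) 0.08095492353125874
L (array([649.5,   7.1]), array([52.7, 54.5]), 35.5, 394) 0.0797783739286261
M (array([ 407.9, -306.5]), array([43.7, 45.9]), 45.5, 211) 0.06755614697405235
pot (array([644.6, 255.6]), array([46. , 46.7]), 50.1, 156) 0.05885219304716433
gate (array([396.7, 256.5]), array([ 41.3, 106.6]), 84.5, 1161) 0.07041185869816037
```

View pics/side1.png

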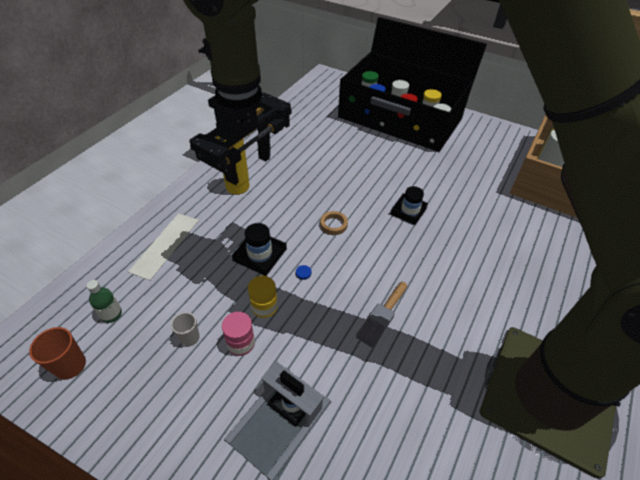

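The side view shows the large jar in the large tray at (258,245) and the medium jar in its tray at (412,203). The small jar is under the closed gate at (292,400), and the pot is unmoved at (185,330).

```bash
python3 -c "
from plant import *
print(r.finish_job())"
```

```text
the job is handed in; nothing more can be done
None
```

The three jars are packed upright in the right places, the gate is fully home over the small jar, the white pot is where it was, and the job is handed in at about 31 s.

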